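Load a slide tray past the sprung shutter of a conditioning chamber

TASK

Load the slide tray into the conditioning chamber: with one fingertip press the touch bar beside the chute down to hold the sprung shutter open and, still holding it, push the tray by its upright tab along the chute until it is fully home against the stop inside. The shutter must not rub or drop on the tray; then let go of the bar so that the shutter closes behind the tray, and take the hand away. Only push the tray, never lift it, and leave the other things on the bench alone.

Things in the scene. Friction and masses are not known exactly. Their poses are not given: they have to be found in the camera images.
- dock: Fixed slide conditioning chamber with its loading chute. Origin on the bench top below the shutter plate, on the chute's centre line; x runs along the chute in the push direction (robot to chamber), y to its left, z up. Dark base plate 8 mm thick, x -215..+115, y -36..+64 mm. Chamber: aluminium box with clear lid, 82 mm wide, x +4..+110 mm, 62 mm high, port 38 mm wide at its near face
- chute_mouth (a point): Near end of the chute, on its floor (8 mm above the bench), at dock x = -200 mm. Two aluminium guide rails, 38 mm apart and 12 mm high (tops 20 mm above the bench), run from here into the chamber
- home_stop (a point): Middle of the face of the rubber end stop inside the chamber, at dock x = +96 mm, 10 mm above the chute floor; the tray's front face meets it when home
- shutter (a joint): Shutter angle (rad): 0 shut, grows as the touch bar is pressed down, limit 0.75. Aluminium plate 4 mm thick across the chute at dock x = 0. Shut, its lower edge is 8 mm over the chute floor: it bars the tray's body (20 mm high), not its neck (5 mm). It clears the body above 0.42. A spring shuts it when let go: the bar takes 2 N to start, 4.5 N fully down. Open, its far end is up to 86 mm over the bench
- shaft (a point): Middle of the shutter's steel shaft, which runs along the chute at dock y = +45 mm, 36 mm above the bench, on three bearing blocks (12 x 14 mm, 44 mm high) at dock x = -205, -105 and -16 mm
- bar_mid (a point): Middle of the touch bar, a round steel bar 12 mm thick on three arms of the shaft, left of the chute; on its centre line, 36 mm from the shaft axis. The bar runs 85 mm either way from here along dock x (-205..-35 mm). Shut: dock y = +80 mm, z = 42 mm (bar top 48 mm over the bench). At 0.6 rad: y = +78 mm, z = 21 mm (top 27 mm). It can go 26 mm down.
- tray: Loose white slide tray, about 160 g, lying in the chute (2 mm play each side). Origin under the middle of its body, x forward along the chute. Open body 86 x 34 x 20 mm with a glass slide in it; behind it a neck 45 mm long, 12 mm wide, 5 mm high, then the upright push tab. Home: origin at dock x = +53 mm, body inside the chamber, neck under the shutter, tab outside
- tray_tab (a point): Middle of the push tab, an upright plate 6 mm thick (along x), 30 mm wide, 38 mm high from the chute floor (top 46 mm over the bench); 91 mm behind the tray's origin, 19 mm above the chute floor. Push on its rear face, 3 mm behind this point. The touch bar is about 80 mm to the left of it
- tray_front (a point): Middle of the tray's front face, 43 mm ahead of its origin, 10 mm above the chute floor; at dock x = +96 mm when home
- petri_a: Bystander: glass dish with lid, 64 mm diameter, 16 mm high, origin under its centre
- petri_b: Bystander: glass dish with lid, 64 mm diameter, 16 mm high, origin under its centre
- blue_box: Bystander: open blue box 150 x 42 x 32 mm (long along its x), origin under its centre
- dropper: Bystander: amber dropper bottle, 32 mm diameter, 85 mm high, origin under its centre
- slide_box: Bystander: white slide box 98 x 84 x 30 mm, origin under its centre
- tweezers: Bystander: steel tweezers lying flat, 120 mm long (along x), 6 mm high, origin under the middle
- jar: Bystander: glass jar with cap, 48 mm diameter, 55 mm high, origin under its centre

How it is judged:
By the outcome, as a careful person would: the job done as asked, in the order asked, and still so for the second after the job is handed in, with the robot touching nothing.
It also fails if it takes over 45 s, if anything falls off the work surface, if the arm or the gripper's body presses on something with over 40 N, if the wrist force passes 120 N, or if a joint passes its speed limit or range.

ROBOT

A 6-joint arm with a two-finger parallel gripper is mounted at the origin on the work surface. World frame = base frame: x ahead of the robot, y to its left, z up, the work surface at z = 0. Lengths are in m, angles in rad, forces in N, time in s.
With the tool pointing down it reaches from about 0.375 to 0.9 m from the base axis. Payload 3.1 kg.
Tool frame: the origin (TCP) lies at the very end of the fingers, on their centre line; the grasp point (between the pads) lies 19 mm behind it (arm.tcp_to_grasp is the distance from the TCP to the grasp point, in m); z points along the fingers, y is the direction in which the jaws open and shut (so a half turn about z gives the same grasp; the last joint's range is limited). The gripper opens to 87 mm and grips with 3 to 60 N. Pads are 19 mm wide; open, the fingers measure 117 mm over their backs; the gripper's body (75 mm by 190 mm) begins 51 mm behind the grasp point.
Start: joints at [1.149, 0.527, 1.433, -0, 1.181, -0.178], TCP at [0.151, 0.607, 0.223] pointing down, gripper open.
Joint ranges: [-3.08, 3.08], [-0.75, 2.2], [0.22, 2.44], [-1.43, 4.57], [0, 2.65], [-2.85, 2.85]. Speed limits (rad/s): [2.79, 2.79, 3.14, 3.14, 3.14, 3.14].

INTERFACE

Orientations are given as a rotation vector (axis times angle).
In Python, from cell import arm gives the robot as it stands. The module is installed in compiled form; this text tells all that it offers.
- The arm moves only by the shell command python3 -m handwheel 'ROWS' [FORCE]. ROWS is JSON, a list of rows, each a list of 7 numbers: the shift along the tool's x, y, z in m, then the turn, a rotation vector about the tool's x, y, z in degrees, then the closure, from 0 (fully open) to 1 (shut). A call has 1 to 10 rows; each row is the pose to reach, as a shift and turn from the pose commanded when the call began, along the tool's axes at that moment; what a row does not reach only later rows make up. A row lasts 1/8 s, in which the tool goes at most 62.5 mm and 10.7 degrees, less where a joint would pass 70% of its speed; a pose out of reach is approached as far as the arm can. A call with a gripper value outside its range is refused whole. The fingers move at their own pace and stop on an object; FORCE is the grip in N (left out, the last holds). Time passes only in rows, so rows that repeat a pose let the fingers close. It gives the time, the measured TCP pose, the force and the opening at its end, in the units of the state.
- arm.state(): the state, without advancing time (a new reading comes with each control period).
- arm.grab_frame(name): name is "side" or "top"; returns a dict with "image" (480x640x3 uint8, blue, green, red), "mtx" (3x3 intrinsics, pixels), "k1" (the pictures are not rectified: a ray, as slopes to the right and down, at radius r is drawn at 1 + k1 r^2 times it, then the intrinsics apply), "R" (3x3) and "t" (3): a world point X has camera coordinates R X + t. Camera axes: x right, y down, z forward; pixel columns grow to the right and rows downward; lengths in m; the calibration is good to about 2 mm. A picture is of the moment at which its call begins. There is no depth.
- arm.job_done(): hands the job in, once; it reports no verdict.
Trained networks look in the newest picture that a camera, given by its name, has taken for a name from the list of things; names that differ only in an ending like _2 or _b are one class to them, and where a whole thing is asked for, a point or a joint stands for the part that bears it (a point fixed in the world has none). Each returns a list of dicts, best first, with "confidence" (0 to 1); they miss things now and then, are a little off and sometimes report something else, mostly with a low value. They report only what shows in the picture. A call takes as long as a camera call.
- arm.look_for(camera, label): "uv" ([column, row] in pixels, amid what is visible of it).
- arm.cut_out(camera, label): "pixels" (480x640 bool, what is visible of it) and "uv" ([column, row] in pixels, amid what is visible of it).
- arm.tip_of(camera, label): "uv" ([column, row] in pixels: a listed point, or the origin of a listed thing).
The state is a dict: "t": time; "joint_positions": joint angles; "dq": joint speeds; "effort": joint torques, N m; "ee_pos": TCP position; "ee_rot": TCP orientation; "contact_force": force on the tool from outside, world axes, zero at the start; "torque": the same for the moment, N m; "width": finger opening in m.
Only numpy, scipy, OpenCV 4.12 (cv2) and the standard library are available. Lean on these libraries where they do the work, as an engineer would, in place of code of your own. Each camera call takes 0.05 s, during which the arm holds its last target. There are 200 camera calls.

## Working session

There is one attempt and no reset: what is moved stays moved. The work goes in short steps, Python scripts to look and compute and a shell command to move; the robot and the scene stay as the last step left them, time stands still between calls to the robot, and variables do not carry over. Pictures are saved under pics/ and viewed, about 8 in all and at most 12, crops included, and the job is handed in when it is done.

```bash
mkdir -p pics; cat > h.py <<'E'
import numpy as np, cv2
from cell import arm
from scipy.optimize import least_squares
def und(f,uv):
    K=f["mtx"];p=np.array([(uv[0]-K[0][2])/K[0][0],(uv[1]-K[1][2])/K[1][1]]);q=p.copy()
    for _ in range(20): q=p/(1+f["k1"]*(q@q))
    return q
def proj(f,X):
    c=np.array(f["R"])@X+np.array(f["t"]);q=c[:2]/c[2];q=q*(1+f["k1"]*(q@q));K=np.array(f["mtx"])
    return np.array([K[0,0]*q[0]+K[0,2],K[1,1]*q[1]+K[1,2]])
def onz(f,uv,z):
    q=und(f,uv);R=np.array(f["R"]);d=R.T@np.array([*q,1]);o=-R.T@np.array(f["t"])
    return o+d*(z-o[2])/d[2]
def tri(fs,uvs):
    return least_squares(lambda X:np.concatenate([proj(f,X)-u for f,u in zip(fs,uvs)]),[.5,0,.03])
E
python3 - <<'E'
from h import *
F={}
for c in("side","top"):
    F[c]=arm.grab_frame(c);cv2.imwrite(f"pics/{c}0.png",F[c]["image"])
    f=F[c];print(c,-np.array(f["R"]).T@f["t"],f["k1"],f["mtx"][0][0])
print(arm.state())
zs=dict(chute_mouth=.008,home_stop=.018,shaft=.036,bar_mid=.042,tray_tab=.027,tray_front=.018,tray=.008,dock=0,petri_a=0,blue_box=0,dropper=0,slide_box=0,tweezers=0,jar=0)
for n,z in zs.items():
    uv={}
    for c in F:
        r=arm.tip_of(c,n)
        for k in r[:2]: print(n,c,np.round(k["uv"],1),round(k["confidence"],2),onz(F[c],k["uv"],z).round(4))
        if r: uv[c]=r[0]["uv"]
    if len(uv)==2:
        s=tri([F[c] for c in uv],list(uv.values()));print("   tri",s.x.round(4),s.cost.round(2))
E
```

```text
side [ 0.43863076 -0.65479084  0.72316456] -0.05037362902194147 521.3541867744613
top [0.44179362 0.04732083 1.07759954] -0.00026479810581065907 519.9401262585462
{'t': 0.1, 'joint_positions': array([ 1.14850996e+00,  5.28389013e-01,  1.43378915e+00, -2.35325021e-05,
        1.18136913e+00, -1.78500963e-01]), 'dq': array([ 0.0006614 , -0.00042557, -0.00282861,  0.00051311,  0.00328075,
        0.00028296]), 'effort': array([ 7.94606535e-05, -4.40986454e+01, -1.77151269e+01,  6.35245861e-02,
        5.34506876e-02, -3.35861523e-05]), 'ee_pos': array([0.15056464, 0.60591269, 0.22165499]), 'ee_rot': array([-3.81907726e-01, -3.11772981e+00,  2.94243258e-03]), 'contact_force': array([-0.61633656, -0.28714682,  0.13098642]), 'torque': array([-0.01483931, -0.02975588,  0.00745319]), 'width': 0.08713147517752659}
chute_mouth side [227.9 266.2] 0.7 [0.4438 0.087  0.008 ]
chute_mouth top [296.4 329.3] 0.58 [0.4403 0.0927 0.008 ]
   tri [0.4421 0.0929 0.0023] 0.85
home_stop side [363.2 223.6] 0.72 [0.7334 0.1257 0.018 ]
home_stop top [280.9 183.5] 0.63 [0.743  0.1279 0.018 ]
   tri [0.739  0.12
[... 1620 characters left out ...]
dropper side [297.9 293.8] 0.64 [ 0.56   -0.0127  0.    ]
dropper top [216.6 243.9] 0.55 [0.6168 0.2624 0.    ]
   tri [ 0.6172  0.2627 -0.0016] 0.01
slide_box side [249.5 197.4] 0.83 [0.5212 0.304  0.    ]
slide_box side [247.4 250.8] 0.39 [0.4881 0.1288 0.    ]
slide_box top [198.2 291.1] 0.81 [0.5176 0.2972 0.    ]
   tri [0.5187 0.2957 0.0061] 0.58
tweezers side [341.6 329.7] 0.8 [ 0.614  -0.1149  0.    ]
tweezers side [331.  196.9] 0.52 [0.7004 0.2547 0.    ]
tweezers top [395.8 246.5] 0.78 [ 0.6125 -0.1138  0.    ]
   tri [ 0.6136 -0.1141 -0.0012] 0.16
jar side [331.1 196. ] 0.75 [0.7015 0.2579 0.    ]
jar top [222.3 205.9] 0.69 [0.6986 0.2531 0.    ]
   tri [0.6987 0.2522 0.0044] 0.27
```

```bash
python3 - <<'E'
import cv2
for c,(x0,y0,x1,y1) in dict(side=(180,150,420,340),top=(170,150,420,350)).items():
    i=cv2.imread(f"pics/{c}0.png")[y0:y1,x0:x1];cv2.imwrite(f"pics/{c}0c.png",cv2.resize(i,None,fx=3.1,fy=3.0,interpolation=cv2.INTER_CUBIC))
E
```

```text
(no output)
```

View pics/side0c.png

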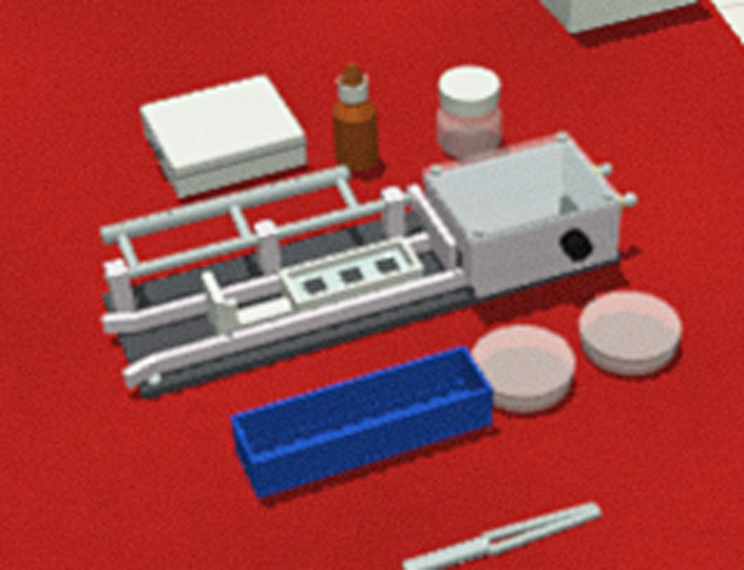

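View pics/top0c.png

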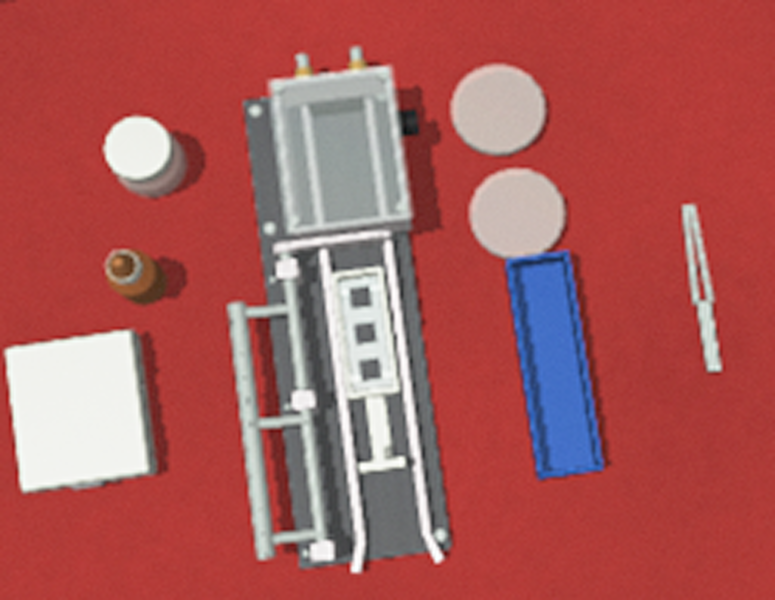

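The pictures show the dock turned about 7° left. The tray lies in the chute and its tab (top view, about 293,304) is clear of the bar. Bar at about (252,294), blue box and dishes on the right, bottle, jar and slide box on the left. Next I fit the dock pose.

```bash
python3 - <<'E'
from h import *
from scipy.spatial.transform import Rotation as Ro
P=dict(chute_mouth=(-.2,0,.008),home_stop=(.096,0,.018),shaft=None,bar_mid=(-.12,.08,.042),dock=(0,0,0))
P["shaft"]=(-.12,.045,.036) # x free
F={c:arm.grab_frame(c) for c in("side","top")}
obs=[]
for c in F:
    for n in list(P)+["tray","tray_tab","tray_front"]:
        r=arm.tip_of(c,n)
        if r: obs.append((c,n,np.array(r[0]["uv"])))
def W(v,p): c,s=np.cos(v[2]),np.sin(v[2]);return np.array([v[0]+c*p[0]-s*p[1],v[1]+s*p[0]+c*p[1],p[2]])
def pt(v,n):
    T=dict(tray=(0,.008),tray_tab=(-.091,.027),tray_front=(.043,.018))
    if n in T: return (v[3]+T[n][0],0,T[n][1])
    return (v[4],.045,.036) if n=="shaft" else P[n]
res=lambda v:np.concatenate([proj(F[c],W(v,pt(v,n)))-u for c,n,u in obs])
s=least_squares(res,[.64,.12,.13,-.07,-.1],loss="soft_l1",x_scale=.01)
v=s.x;print(v.round(4))
for (c,n,u),e in zip(obs,s.fun.reshape(-1,2)):print(c,n,e.round(1))
np.save("v.npy",v)
st=arm.state();R=Ro.from_rotvec(st["ee_rot"]).as_matrix();print(R.round(3),st["ee_pos"],st["t"])
g=W(v,(v[3]-.091-.003-.0095-.012,.039,.1));print("start tcp",g)
d=g-st["ee_pos"];print("tool shift",(R.T@d).round(4),"turn tool z deg",np.degrees(np.arctan2(R[1,1],R[0,1])-(np.pi/2+v[2])))
E
```

```text
[ 0.6421  0.1184  0.1239 -0.0649 -0.1136]
side chute_mouth [-1.4 -0.1]
side home_stop [-1.3  1.6]
side bar_mid [ 2.9 -0.1]
side dock [-0.7 -1.7]
side tray [ 0.7 -0.8]
side tray_tab [-0.1  0.1]
side tray_front [20.1 -6.5]
top chute_mouth [ 1.3 -2.2]
top home_stop [ 0.2 -0.7]
top shaft [-0.6  0.1]
top bar_mid [-2.6 -0.6]
top dock [0.5 1.9]
top tray [1.8 1.6]
top tray_tab [ 3.4 -0. ]
top tray_front [-0.9  1.7]
[[-0.97   0.241 -0.   ]
 [ 0.241  0.97  -0.   ]
 [ 0.    -0.    -1.   ]] [0.15081469 0.60650508 0.22254458] 2.4
start tcp [0.45822747 0.1347992  0.1       ]
tool shift [-0.4122 -0.3836  0.1225] turn tool z deg -21.062572579282776
```

```bash
python3 -m handwheel '[[-0.041,-0.038,0.005,0,0,-2.1,0.28],[-0.082,-0.077,0.01,0,0,-4.2,0.28],[-0.124,-0.115,0.02,0,0,-6.3,0.28],[-0.165,-0.153,0.03,0,0,-8.4,0.28],[-0.206,-0.192,0.04,0,0,-10.5,0.28],[-0.247,-0.230,0.05,0,0,-12.6,0.28],[-0.288,-0.268,0.06,0,0,-14.7,0.28],[-0.330,-0.307,0.07,0,0,-16.8,0.28],[-0.371,-0.345,0.08,0,0,-18.9,0.28],[-0.412,-0.384,0.08,0,0,-21,0.28]]'
python3 -m handwheel '[[0,0,0,0,0,0,0.28],[0,0,0,0,0,0,0.28]]'
python3 - <<'E'
from h import *
for c,(x0,y0,x1,y1) in dict(side=(200,120,400,290),top=(200,180,380,360)).items():
    f=arm.grab_frame(c);i=f["image"][y0:y1,x0:x1];cv2.imwrite(f"pics/{c}1.png",cv2.resize(i,None,fx=3.2,fy=3.2,interpolation=cv2.INTER_CUBIC))
    print(c,[(n,[(np.round(k["uv"]),round(k["confidence"],2)) for k in arm.tip_of(c,n)[:1]]) for n in("tray_tab","bar_mid","chute_mouth","dock")])
E
```

```text
t: 3.65
ee_pos: [0.4587, 0.1327, 0.1421]
ee_rot: [0.194, -3.135, -0.0]
contact_force: [-0.2, 0.3, -0.4]
width: 0.0627
t: 3.9
ee_pos: [0.4574, 0.1344, 0.1425]
ee_rot: [0.191, -3.135, -0.001]
contact_force: [-0.9, 0.3, -0.5]
width: 0.0626
side [('tray_tab', [(array([250., 196.]), 0.68)]), ('bar_mid', [(array([255., 217.]), 0.58)]), ('chute_mouth', [(array([228., 268.]), 0.78)]), ('dock', [(array([320., 246.]), 0.68)])]
top [('tray_tab', []), ('bar_mid', [(array([253., 293.]), 0.62)]), ('chute_mouth', []), ('dock', [(array([285., 231.]), 0.85)])]
```

View pics/side1.png

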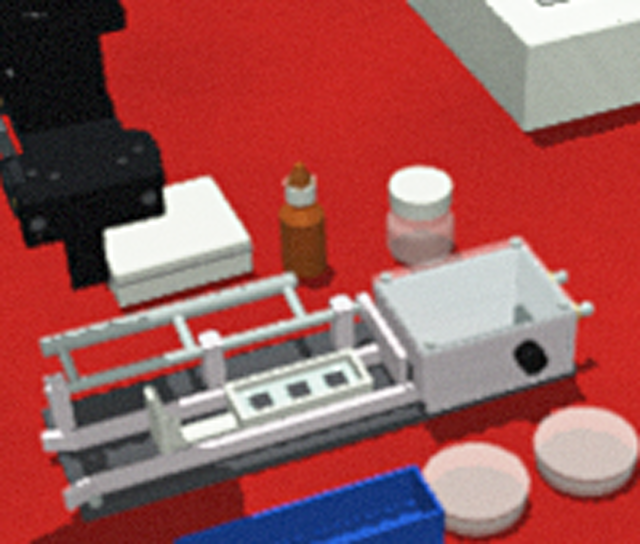

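View pics/top1.png

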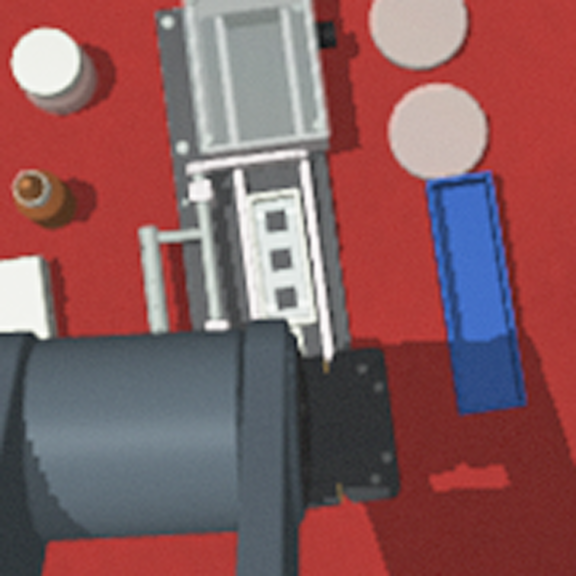

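```bash
python3 - <<'E'
from h import *
f=arm.grab_frame("top");v=np.load("v.npy")
def D(X): c,s=np.cos(v[2]),np.sin(v[2]);d=X[:2]-v[:2];return np.array([c*d[0]+s*d[1],-s*d[0]+c*d[1]])*1000
for n,u,z,e in [("tab L",(358,466),.046,"y15"),("tab R",(405,461),.046,"y-15"),("bar near",(265,557),.046,"-205,80"),("bar far",(237,305),.046,"-35,80"),
 ("blk near",(321,550),.044,"-205,45"),("blk mid",(303,399),.044,"-105,45"),("blk far",(287,266),.044,"-16,45"),
 ("tray NL",(350,397),.028,"y17"),("tray NR",(398,392),.028,"y-17"),("tray FL",(337,271),.028,"y17"),("tray FR",(382,267),.028,"y-17"),
 ("base FL",(247,100),.008,"115,64"),("base NR",(449,548),.008,"-215,-36")]:
    X=onz(f,(170+u[0]/3.1,150+u[1]/3.0),z);print(n,X.round(4),"dock",D(X).round(1),e)
g=f["image"]
E
```

```text
tab L [0.4869 0.1131 0.046 ] dock [-154.6   13.9] y15
tab R [0.4903 0.0832 0.046 ] dock [-155.   -16.2] y-15
bar near [0.4277 0.171  0.046 ] dock [-206.2   78.7] -205,80
bar far [0.5937 0.1928 0.046 ] dock [-38.8  79.8] -35,80
blk near [0.4323 0.1359 0.044 ] dock [-206.    43.3] -205,45
blk mid [0.5311 0.1491 0.044 ] dock [-106.4   44.2] -105,45
blk far [0.6206 0.1612 0.044 ] dock [-16.   45.2] -16,45
tray NL [0.5339 0.1201 0.028 ] dock [-107.1   15. ] y17
tray NR [0.5374 0.0888 0.028 ] dock [-107.5  -16.4] y-17
tray FL [0.62   0.1299 0.028 ] dock [-20.5  14.1] y17
tray FR [0.6229 0.1002 0.028 ] dock [-21.3 -15.7] y-17
base FL [0.746 0.195 0.008] dock [112.6  63.2] 115,64
base NR [0.4336 0.0552 0.008 ] dock [-214.7  -37. ] -215,-36
```

```bash
python3 -m handwheel '[[0,0,0.03,0,0,0,0.28],[0,0,0.06,0,0,0,0.28],[0,0,0.085,0,0,0,0.28],[0,0,0.092,0,0,0,0.28],[0,0,0.099,0,0,0,0.28],[0,0,0.106,0,0,0,0.28],[0,0,0.112,0,0,0,0.28],[0,0,0.116,0,0,0,0.28],[0,0,0.116,0,0,0,0.28],[0,0,0.116,0,0,0,0.28]]'
python3 - <<'E'
from h import *
for c,(x0,y0,x1,y1) in dict(side=(200,150,360,280)).items():
    f=arm.grab_frame(c);i=f["image"][y0:y1,x0:x1];cv2.imwrite(f"pics/{c}2.png",cv2.resize(i,None,fx=4.5,fy=4.5,interpolation=cv2.INTER_CUBIC))
s=arm.state();print(s["contact_force"],s["torque"],s["ee_pos"])
E
```

```text
t: 5.7
ee_pos: [0.4586, 0.1339, 0.0269]
ee_rot: [-0.193, 3.134, -0.001]
contact_force: [0.1, -3.6, 5.1]
width: 0.0628
[ 0.34375737 -4.29133876  4.33749847] [-0.46061203  0.0714498   0.02815652] [0.45863145 0.13390772 0.02691477]
```

View pics/side2.png

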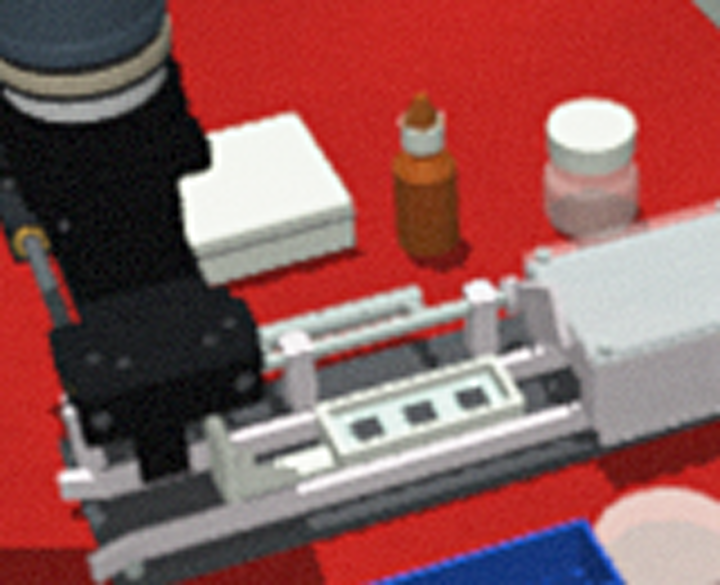

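The bar is down and the shutter is up, with the right finger standing behind the tab. But the 4 N sideways force suggests the finger sits on the inner flank of the bar, so I'll move it outwards.

```bash
python3 -m handwheel '[[0,0.001,0,0,0,0,0.25],[0,0.002,0,0,0,0,0.22],[0,0.003,0,0,0,0,0.22],[0,0.003,0,0,0,0,0.22]]'
python3 - <<'E'
from h import *
for c in("side","top"):
    f=arm.grab_frame(c);cv2.imwrite(f"pics/{c}3f.png",f["image"])
v=np.load("v.npy");s=arm.state();d=s["ee_pos"][:2]-v[:2];c,q=np.cos(v[2]),np.sin(v[2])
print(s["contact_force"],s["torque"],"dock",c*d[0]+q*d[1],-q*d[0]+c*d[1])
E
```

```text
t: 6.25
ee_pos: [0.4585, 0.1368, 0.027]
ee_rot: [-0.193, 3.134, -0.001]
contact_force: [0.1, -5.3, 4.8]
width: 0.0677
[ 0.02539255 -4.71092722  5.7034928 ] [-0.60059762 -0.04103388 -0.05503213] dock -0.17988395437847748 0.040934649383004784
```

```bash
python3 -m handwheel '[[0,-0.001,0,0,0,0,0.22],[0,-0.002,0,0,0,0,0.22],[0,-0.002,0,0,0,0,0.22]]'; python3 -c "
from cell import arm
s=arm.state();print(s['contact_force'],s['torque'])"
```

```text
t: 6.72
ee_pos: [0.4585, 0.1357, 0.0267]
ee_rot: [-0.192, 3.134, 0.001]
contact_force: [0.1, 2.4, 4.0]
width: 0.0682
[0.14256024 2.41941237 3.98439197] [ 0.5561854  -0.14257562 -0.05023186]
```

The sideways force changed sign with the motion, so it is friction: the finger sits properly on top of the bar. Now I push.

```bash
python3 -m handwheel '[[-0.005,0,0,0,0,0,0.22],[-0.010,0,0,0,0,0,0.22],[-0.015,0,0,0,0,0,0.22],[-0.024,0,0,0,0,0,0.22],[-0.034,0,0,0,0,0,0.22],[-0.044,0,0,0,0,0,0.22],[-0.054,0,0,0,0,0,0.22],[-0.064,0,0,0,0,0,0.22],[-0.073,0,0,0,0,0,0.22],[-0.080,0,0,0,0,0,0.22]]'
python3 - <<'E'
from h import *
f=arm.grab_frame("side");i=f["image"][150:280,200:380];cv2.imwrite("pics/side4.png",cv2.resize(i,None,fx=4.4,fy=4.4,interpolation=cv2.INTER_CUBIC))
v=np.load("v.npy");s=arm.state();d=s["ee_pos"][:2]-v[:2];c,q=np.cos(v[2]),np.sin(v[2])
print(s["contact_force"],s["ee_pos"],"dock",c*d[0]+q*d[1],-q*d[0]+c*d[1])
E
```

```text
t: 7.98
ee_pos: [0.5379, 0.1453, 0.0266]
ee_rot: [-0.193, 3.136, 0.0]
contact_force: [-5.0, -0.9, 3.9]
width: 0.0679
[-2.3982101  -0.45556598  3.19823241] [0.53918995 0.14535303 0.02669114] dock -0.09879987326431018 0.0394711298155707
```

View pics/side4.png

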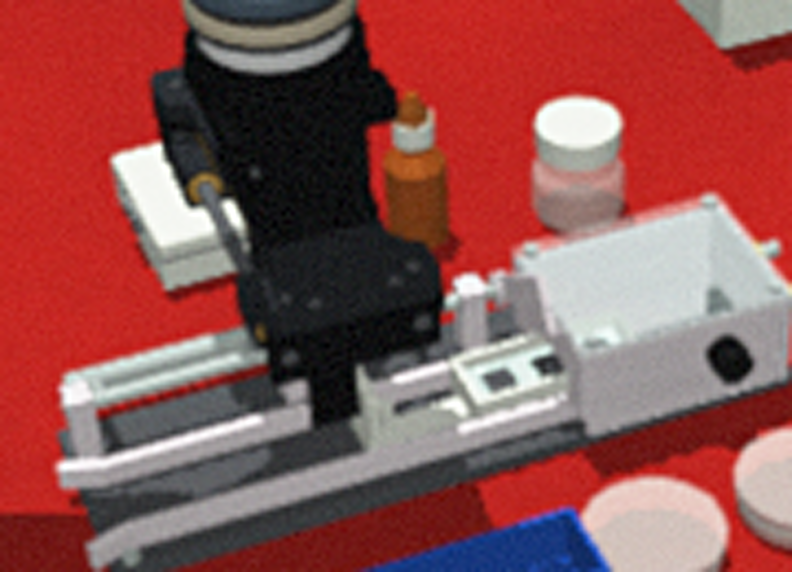

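The tray body is entering the port under the raised shutter, with the finger at the tab. I keep going.

```bash
python3 -m handwheel '[[-0.007,0,0,0,0,0,0.22],[-0.015,0,0,0,0,0,0.22],[-0.023,0,0,0,0,0,0.22],[-0.030,0,0,0,0,0,0.22],[-0.036,0,0,0,0,0,0.22],[-0.039,0,0,0,0,0,0.22],[-0.041,0,0,0,0,0,0.22],[-0.041,0,0,0,0,0,0.22]]'
python3 - <<'E'
from h import *
v=np.load("v.npy");s=arm.state();d=s["ee_pos"][:2]-v[:2];c,q=np.cos(v[2]),np.sin(v[2])
print(s["contact_force"],s["ee_pos"],"dock",c*d[0]+q*d[1],-q*d[0]+c*d[1])
E
```

```text
t: 9.02
ee_pos: [0.5778, 0.1502, 0.0266]
ee_rot: [0.193, -3.135, 0.0]
contact_force: [-5.4, -0.7, 4.6]
width: 0.0679
[-5.405014   -0.7102503   4.55812954] [0.57780679 0.1501841  0.02655613] dock -0.05988201673678305 0.039494580675778615
```

```bash
python3 -m handwheel '[[-0.002,0,0,0,0,0,0.22],[-0.004,0,0,0,0,0,0.22],[-0.006,0,0,0,0,0,0.22],[-0.007,0,0,0,0,0,0.22]]';python3 -m handwheel '[[-0.001,0,0,0,0,0,0.22],[-0.001,0,0,0,0,0,0.22]]';python3 -m handwheel '[[-0.001,0,0,0,0,0,0.22],[-0.001,0,0,0,0,0,0.22]]'
```

```text
t: 9.52
ee_pos: [0.585, 0.1511, 0.0266]
ee_rot: [0.193, -3.136, -0.0]
contact_force: [-5.2, -1.3, 4.9]
width: 0.0679
t: 9.78
ee_pos: [0.5849, 0.1511, 0.0266]
ee_rot: [0.192, -3.134, 0.0]
contact_force: [-5.9, -0.9, 6.2]
width: 0.0679
t: 10.02
ee_pos: [0.5849, 0.1511, 0.0266]
ee_rot: [0.192, -3.132, 0.0]
contact_force: [-6.6, -1.7, 7.3]
width: 0.0679
```

```bash
python3 -m handwheel '[[-0.001,0,0,0,0,0,0.22],[-0.002,0,0,0,0,0,0.22],[-0.002,0,0,0,0,0,0.22]]'
python3 - <<'E'
from h import *
for c,(x0,y0,x1,y1) in dict(side=(240,140,400,270),top=(230,160,350,260)).items():
    f=arm.grab_frame(c);i=f["image"][y0:y1,x0:x1];cv2.imwrite(f"pics/{c}5.png",cv2.resize(i,None,fx=4.6,fy=4.6,interpolation=cv2.INTER_CUBIC))
s=arm.state();print(s["contact_force"],s["torque"],s["dq"].round(3),s["joint_positions"].round(3))
E
```

```text
t: 10.4
ee_pos: [0.585, 0.1511, 0.0265]
ee_rot: [0.192, -3.127, 0.001]
contact_force: [-9.8, -1.9, 10.6]
width: 0.0675
[-10.182512    -2.32435505   9.82810036] [-0.43612245  1.76272674 -0.16570708] [-0.001 -0.     0.001 -0.     0.001 -0.002] [ 6.800e-02  7.730e-01  1.612e+00 -1.000e-03  7.650e-01 -1.624e+00]
```

View pics/side5.png

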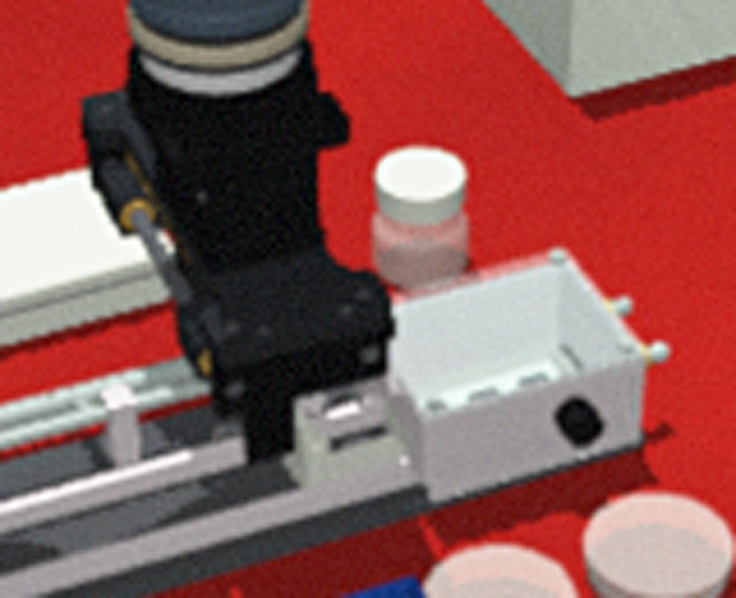

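View pics/top5.png

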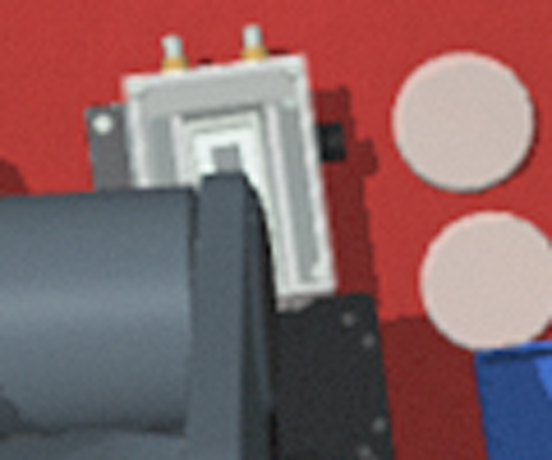

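The tray front now shows at the stop (top crop about 222,117). Commanding 5 mm further gave no motion, only rising force. The tray is home, so I back off the tab first, still holding the bar, and then raise.

```bash
python3 -m handwheel '[[0.003,0,0,0,0,0,0.22],[0.006,0,0,0,0,0,0.22],[0.010,0,0,0,0,0,0.22],[0.014,0,0,0,0,0,0.22],[0.014,0,0,0,0,0,0.22]]'
python3 - <<'E'
from h import *
f=arm.grab_frame("side");i=f["image"][140:270,240:400];cv2.imwrite("pics/side6.png",cv2.resize(i,None,fx=4.6,fy=4.6,interpolation=cv2.INTER_CUBIC))
s=arm.state();print(s["contact_force"],s["ee_pos"])
E
```

```text
t: 11.12
ee_pos: [0.5769, 0.1498, 0.0272]
ee_rot: [-0.192, 3.131, -0.0]
contact_force: [4.3, -0.4, 4.0]
width: 0.0677
[ 3.62619575 -0.12015309  4.01813443] [0.57685105 0.14976398 0.02713828]
```

View pics/side6.png

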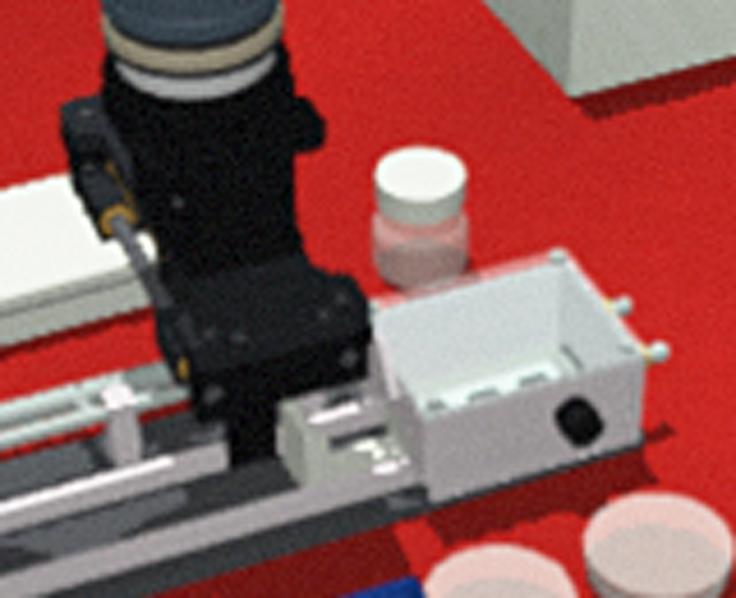

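The specimens inside the lid have not moved (crop 435,405 to 535,378), so the tray stayed home while the finger came clear of the tab. Now I release the bar.

```bash
python3 -m handwheel '[[0,0,-0.005,0,0,0,0.22],[0,0,-0.010,0,0,0,0.22],[0,0,-0.015,0,0,0,0.22],[0,0,-0.020,0,0,0,0.22],[0,0,-0.026,0,0,0,0.22],[0,0,-0.036,0,0,0,0.22],[0,0,-0.055,0,0,0,0.22],[0,0,-0.085,0,0,0,0.22],[0,0,-0.115,0,0,0,0.22],[0,0,-0.135,0,0,0,0.22]]'
python3 -m handwheel '[[0.05,0,0,0,0,0,0.22],[0.1,0,-0.02,0,0,0,0.22],[0.1,0.05,-0.04,0,0,0,0.22],[0.1,0.10,-0.04,0,0,0,0.22],[0.1,0.16,-0.04,0,0,0,0.22],[0.1,0.21,-0.04,0,0,0,0.22],[0.1,0.26,-0.04,0,0,0,0.22],[0.1,0.30,-0.04,0,0,0,0.22],[0.1,0.30,-0.04,0,0,0,0.22]]'
python3 - <<'E'
from h import *
v=np.load("v.npy");c_,s_=np.cos(v[2]),np.sin(v[2])
for c,(x0,y0,x1,y1) in dict(side=(200,140,400,290),top=(220,160,360,340)).items():
    f=arm.grab_frame(c);i=f["image"][y0:y1,x0:x1];cv2.imwrite(f"pics/{c}7.png",cv2.resize(i,None,fx=3.3 if c=="top" else 4,fy=3.3 if c=="top" else 4,interpolation=cv2.INTER_CUBIC))
    for n,z in(("tray_front",.018),("tray_tab",.027),("tray",.008),("home_stop",.018),("bar_mid",.042)):
        for k in arm.tip_of(c,n)[:1]:
            d=(onz(f,k["uv"],z)-np.array([*v[:2],0]))[:2];print(c,n,round(k["confidence"],2),c_*d[0]+s_*d[1],-s_*d[0]+c_*d[1])
s=arm.state();print(s["t"],s["contact_force"],s["ee_pos"])
E
```

```text
t: 12.42
ee_pos: [0.5748, 0.15, 0.1633]
ee_rot: [-0.193, 3.135, 0.0]
contact_force: [0.7, -0.1, -0.3]
width: 0.0678
t: 13.55
ee_pos: [0.4377, 0.4377, 0.2016]
ee_rot: [0.199, -3.135, -0.001]
contact_force: [0.1, -0.9, 0.7]
width: 0.0679
side tray_tab 0.53 -0.03914369139373799 0.002841008110791102
side home_stop 0.67 0.09427123434383544 0.0008005102492675779
side bar_mid 0.56 -0.12053592779117007 0.08827369378834808
top tray_tab 0.54 -0.03686831722691141 -0.0006619697727431231
top home_stop 0.69 0.09636357538852228 0.0011362413220554844
top bar_mid 0.72 -0.12606352825968622 0.0737470891460973
14.15 [-0.62540417 -0.93088471 -0.22030319] [0.43918666 0.43494499 0.20164146]
```

View pics/side7.png

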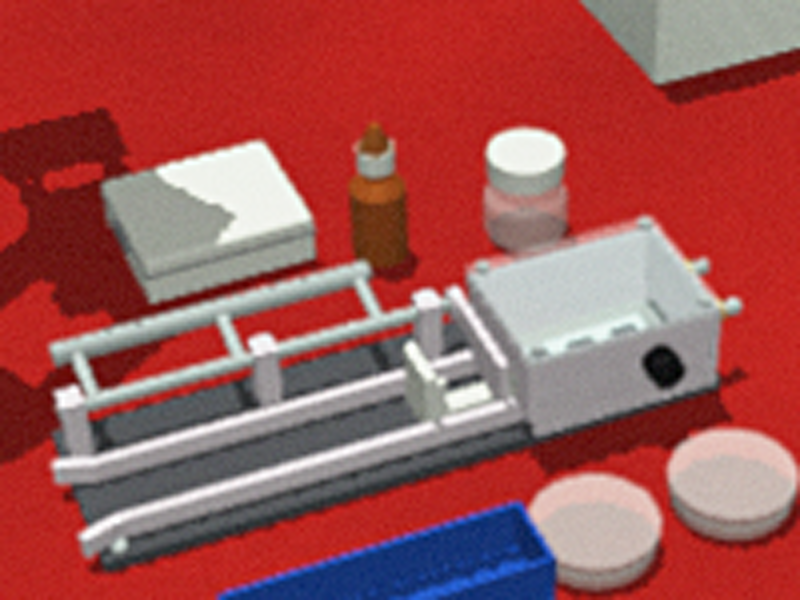

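View pics/top7.png

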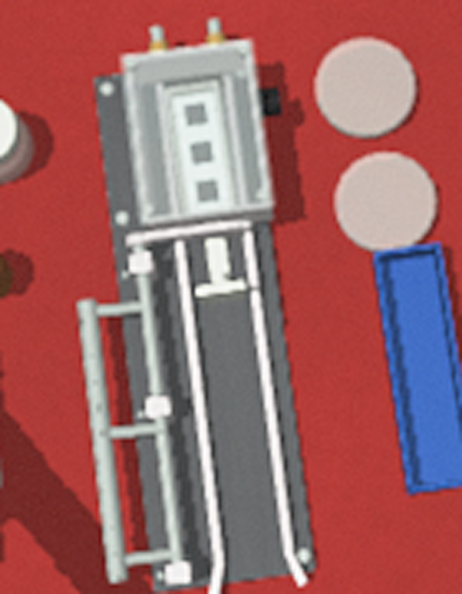

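The shutter is shut across the chute, with the tray body inside at the stop and only the neck and tab outside. The tab reads at dock x ≈ -37 to -39 mm, against -38 when home. The other things have not moved.

```bash
python3 -c "
from cell import arm
print(arm.job_done())"
```

```text
the job is handed in; nothing more can be done
None
```

The slide tray is loaded and the job was handed in at about 14 s of the 45 s allowed. No verdict is reported.

**What I did:** I pressed the touch bar down with the left fingertip to about 0.6 rad. Still holding it, I pushed the tray by its tab with the right finger until it stopped against the end stop. I then drew back off the tab, let the bar up so the shutter closed, and took the hand away. Forces stayed low: the highest reading was about 10 N along the chute and 10 N upward.

**Last checks:**
- **Tray:** the last 5 mm of commanded push gave no movement, only rising force. After release the tab read -37 mm (top camera) and -39 mm (side camera) in dock x, against -38 mm when home.
- **Shutter:** it shows shut behind the tray in both views, with only the neck and tab outside. I saw no rub or drop, but I did not measure the clearance while the tray passed under it.
- **Other things:** every other thing in the final crops looks unmoved. The tweezers were outside those crops, but nothing came near them.
- **Hand:** it is clear of everything, with readings under 1 N on each axis.

**Disagreements:**
- **Networks:** they found neither the tray's front nor its origin once it was inside. Their bar readings were 6–8 mm off sideways, in opposite directions for the two cameras. For both I relied on the pictures instead.
- **Sideways force:** it reached about 5 N while pressing the bar. It reversed when I reversed the motion, so I took it as friction on the bar.

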